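# Draw the end panel of a bench riser home with its cam lock

### The arm

A 6-joint arm with a two-finger parallel gripper is mounted at the origin on a cart in front of the work surface, level with it; the furniture and walls round the work are solid. World frame = base frame: x ahead of the robot, y to its left, z up, the work surface at z = 0. Lengths are in mm, angles in rad, forces in N, time in s.
With the tool pointing down it reaches from about 275 to 750 mm from the base axis. Payload 10.2 kg.
Tool frame: the origin (TCP) lies midway between the tips of the shut fingers; the grasp point (between the pads) lies 19 mm behind it; z points along the fingers, y is the line along which they close (so a half turn about z gives the same grasp; the last joint's range is limited). The gripper opens to 85 mm and grips with 20 to 120 N. Pads are 22 mm wide; open, the fingers measure 114 mm over their backs; the gripper's body (76 mm by 85 mm) begins 54 mm behind the grasp point. The pads swing forward as they close: fully open they stand 13 mm farther back than shut.
Start: joints at [-1.421, 0.313, 1.498, -0, 1.331, -0.223], TCP at [191.206, -488.949, 231.294] pointing down, gripper open.
Joint ranges: [-2.94, 2.94], [-0.97, 2.17], [0.19, 2.56], [-1.23, 4.37], [0.02, 3.11], [-2.88, 2.88]. Speed limits (rad/s): [2.39, 2.39, 3.01, 3.14, 3.14, 3.14].

### API

Orientations are given as a unit quaternion [w, x, y, z].
In Python, from rig import ctrl gives the robot as it stands.
- The arm moves only by the tool send_rows, never from a script. Its argument "targets" is a list of rows, each a list of 7 numbers: the closure, from -1 (fully open) to 1 (shut), so that 0 is half open, then the shift along the tool's x, y, z in m, then the turn, a rotation vector about the tool's x, y, z in rad. In form: [[claw, dx, dy, dz, ax, ay, az], ...]. A call has exactly 10 rows; each row shifts and turns the commanded pose from where the row before left it, along the tool's axes as they then stand; what a row does not reach is not made up. A row lasts 1/8 s, in which the tool goes at most 62.5 mm and 10.7 degrees, less where a joint would pass 70% of its speed; a pose out of reach is approached as far as the arm can. A call with a gripper value outside its range is refused whole. The fingers move at their own pace and stop on an object; "squeeze" is the grip in N (left out, the last holds). Time passes only in rows, so rows that do not move let the fingers close, or fill a call up. It gives the time, the measured TCP pose, the force, the opening and the grip force at its end, in the units of the state.
- ctrl.sense(): the state, without advancing time (a new reading comes with each control period).
- ctrl.capture(name): name is "scene" or "side" or "wrist"; returns a dict with "img" (480x640x3 uint8, red, green, blue), "camera_matrix" (3x3 intrinsics, pixels), "R" (3x3) and "t" (3): a world point X has camera coordinates R X + t. Camera axes: x right, y down, z forward; pixel columns grow to the right and rows downward; lengths in mm; the calibration is good to about 2 mm. A picture is of the moment at which its call begins. There is no depth.
- ctrl.finish_job(): hands the job in; it is judged then, once.
Trained networks look in a picture, given as the dict that the camera call returned (one of the last four; its "shot" number tells which), for a name from the list of things; names that differ only in an ending like _2 or _b are one class to them, and where a whole thing is asked for, a point or a joint stands for the part that bears it (a point fixed in the world has none). Each returns a list of dicts, best first, with "score" (0 to 1); they miss things now and then, are a little off and sometimes report something else, mostly with a low value. They report only what shows in the picture. A call takes as long as a camera call.
- ctrl.boxes_of(query, picture): "extent" ([left, top, width, height] in pixels, round what is visible of it).
- ctrl.landmark_of(query, picture): "point" ([column, row] in pixels: a listed point, or the origin of a listed thing).
The state is a dict: "time_s": time; "joints": joint angles; "dq": joint speeds; "tau": joint torques, N m; "eef_pos": TCP position; "ee_rot": TCP orientation; "force": force on the tool from outside, world axes, zero at the start; "wrist_torque": the same for the moment, N m; "grip_width": opening from 0.0 (shut) to 1.0 (fully open); "grip_force": force on a finger pad.
Only numpy, scipy, OpenCV 4.12 (cv2) and the standard library are available. Lean on these libraries where they do the work, as an engineer would, in place of code of your own. Each camera call takes 0.05 s, during which the arm holds its last target. There are 200 camera calls.

### The job

The little beech bench riser lies upside down for assembly. Slide its loose end panel on, so that the bolt and both dowels enter the edge of the board, then take the screwdriver and turn the cam lock clockwise until it has drawn the panel up flush and is firmly tight - feel for it and stop there, for the cam strips if it is forced. Put the screwdriver back into its hole in the stand and leave the glassware round about where it is.

Things in the scene. Friction and masses are not known exactly. Their poses are not given: they have to be found in the camera images.
- deck: Beech-faced board of the riser, upside down on the worktop, held fast by rubber strips: 160 wide (x), 240 long (y), 25 mm thick; at its far end a 76 mm high panel is already fitted. Origin on the worktop (z = 0) under the middle of the open working edge; +y runs from that edge into the board, z up. The cam sits at x = 0, y = 30 mm.
- bore (a point): Mouth of the bolt's bore, middle of the working edge, 11 mm up, deck's axes; bore 12 mm wide, along y. Dowel bores at x = -50 and +50 mm from it, 9.4 mm wide at the mouth, with springy tapered seats at the bottom: pushed by hand the panel meets resistance some 2 mm off the edge, growing to 6 to 12 N, and may stand 0.2 to 1.5 mm off when let go.
- end_panel: Loose beech-faced end panel standing before the working edge: 160 wide (x), 22 thick, 76 high (z) mm, about 0.6 kg; black glides 3 mm high on top at x = -62 and +62. Origin on the lower edge, middle of the inner face (with bolt and dowels); the panel reaches from y = 0 to y = -22 mm. Fitted, its frame coincides with the deck's.
- bolt_root (a point): Where the bolt leaves the panel's inner face, 11 mm up, panel's axes. Along +y: a steel T-head bolt (head an upright pin 6.4 mm thick, 8.6 mm tall, its axis 23.0 to 25.0 mm out: bolts are not all screwed in equally far) and, at x = -50 and +50 mm, two wooden dowels 8 mm thick, 22 mm long.
- cam: Round zinc cam lock, 30 mm across, sunk in the board, face level with its top. A straight slot runs across its centre along the cam's own y axis; a black arrow on its -y side marks the mouth that takes the bolt. Origin on its axis at worktop height, z up. It can hook the bolt's head once the panel is within 2 mm of the edge.
- cam_slot (a point): Centre of the slot at the cam's face, 25 mm above the worktop; slot along this frame's y: 16 long, 4.6 wide, 6.5 mm deep.
- cam_turn (a joint): Turn of the cam, rad, growing clockwise seen from above; 0 = open (slot square to the edge, arrow at the edge), starts at 0 to 0.1, stop at 2.0. Turns freely at 0.05 to 0.09 N m; hooks the bolt at 0.5 to 1.1 (as the bolt is set), draws it in 5 mm a radian, and the torque climbs. Firmly tight: 0.22 to 0.30 N m held; strips near 0.4. Blade play in the slot 0.15 rad. It does not turn back by itself.
- screwdriver: Flat-blade screwdriver, orange and black handle, 127 mm long, 90 g, blade down in the stand. Origin at the middle of the blade's tip, +z up the shaft, blade's width along y. Blade 3.0 thick, 14 wide, 10 mm long, narrowed to 2.2 x 12.5 mm in the last 1.5 mm; shaft 11 mm round; collar 29 mm round at z = 60 to 66 mm.
- handle (a point): Middle of the handle, 95 mm above the blade's tip, screwdriver's axes. Handle 60 mm long, 26 mm wide along y, with two flats 20 mm apart facing +x and -x (parallel to the blade): grip it by these.
- stand: Grey tool stand, a heavy block 60 (x) x 110 (y) x 66 (z) mm that stays put, origin at the centre of its underside; a blue marker pen stands in its hole at y = -30 mm, 133 mm high.
- stand_hole (a point): Mouth of the screwdriver's hole, in the top of the stand at y = +30 mm: 16.5 mm across, 63 mm deep, 66 mm above the worktop. The screwdriver hangs in it by its collar, tip 6 mm above the worktop.
- pot: Bystander: clear screw-cap pot with blue contents, 32 mm across, 58 high, origin at its foot, beyond the loose panel.
- beaker_small: Bystander: empty clear beaker, 58 mm across the lip, 79 high, origin at its foot, to the right of the pot.
- beaker_large: Bystander: empty clear beaker, 60 mm across the lip, 83 high, origin at its foot, left of the far end of the riser.

How it is judged:
By the outcome, as a careful person would: the job done as asked, in the order asked, and still so for the second after the job is handed in, with the robot touching nothing.
It also fails if it takes over 72 s, if anything falls off the work surface, if the arm or the gripper's body presses on something with over 40 N, if the wrist force passes 120 N, or if a joint passes its speed limit or range.

## Working session

There is one attempt and no reset: what is moved stays moved. The work goes in short steps, Python scripts to look and compute and a tool call to move; the robot and the scene stay as the last step left them, time stands still between calls to the robot, and variables do not carry over. Pictures are saved under pics/ and viewed, at most 10 in all, crops included, and the job is handed in when it is done.

Besides the shell and the picture viewer there is one more tool, called after "Call:" as name(argument=value, ...) on one line, values as JSON. send_rows: Moves the arm, as the interface text tells. Its arguments: {"type":"object","properties":{"targets":{"type":"array"},"squeeze":{"type":"number"}},"required":["targets"]}

```bash
ls; mkdir -p pics; cat > h.py <<'E'
import numpy as np, cv2
from rig import ctrl
from scipy.spatial.transform import Rotation as Ro
def ray(p,uv):
    d=p["R"].T@np.linalg.inv(p["camera_matrix"])@np.array([uv[0],uv[1],1.]); return -p["R"].T@p["t"],d/np.linalg.norm(d)
def onz(p,uv,z):
    c,d=ray(p,uv); return c+d*(z-c[2])/d[2]
def proj(p,X):
    v=p["camera_matrix"]@(p["R"]@np.asarray(X,float)+p["t"]); return v[:2]/v[2]
def tri(obs):
    A=np.zeros((3,3));b=np.zeros(3)
    for p,uv in obs:
        c,d=ray(p,uv);M=np.eye(3)-np.outer(d,d);A+=M;b+=M@c
    X=np.linalg.solve(A,b)
    return X,[np.round(proj(p,X)-uv,1).tolist() for p,uv in obs]
def save(p,n): cv2.imwrite("pics/"+n+".png",p["img"][:,:,::-1])
E
python3 - <<'E'
from h import *
np.set_printoptions(precision=1,suppress=True)
s=ctrl.sense();print(s)
P={n:ctrl.capture(n) for n in("scene","side","wrist")}
for n in P: save(P[n],n+"0")
c=np.hstack([P["scene"]["img"],P["side"]["img"]]);
for n in P: print(n,"cam at",-P[n]["R"].T@P[n]["t"])
Z=dict(deck=0,bore=11,end_panel=0,bolt_root=11,cam=0,cam_slot=25,screwdriver=6,handle=101,stand=0,stand_hole=66,pot=0,beaker_small=0,beaker_large=0)
for q,z in Z.items():
    o=[]
    for n in("scene","side","wrist"):
        r=ctrl.landmark_of(q,P[n])
        if r: 
            print(q,n,np.array(r[0]["point"]),round(r[0]["score"],2),onz(P[n],r[0]["point"],z)); 
            if r[0]["score"]>.4:o.append((P[n],r[0]["point"]))
    if len(o)>1: print("   tri",*tri(o))
E
```

```text
pics
{'time_s': 0.0, 'joints': array([-1.4,  0.3,  1.5,  0. ,  1.3, -0.2]), 'dq': array([-0.,  0.,  0.,  0.,  0., -0.]), 'tau': array([ -0. , -41.2, -26. ,  -0. ,   0. ,   0. ]), 'eef_pos': array([ 191.2, -488.7,  230.7]), 'ee_rot': array([-0. ,  1. ,  0.2,  0. ]), 'force': array([ 0.2, -0.1,  0.2]), 'wrist_torque': array([-0., -0.,  0.]), 'grip_force': 0.0, 'grip_width': 1.000863907194761}
scene cam at [-290.5  746.3  709.3]
side cam at [ 367.4 -809.9  522.7]
wrist cam at [ 265.4 -461.   374.5]
deck scene [325.3 263.8] 0.74 [583.8  65.    0. ]
bore scene [327.6 258.1] 0.96 [588.1  54.   11. ]
bore side [340.9 265.8] 0.59 [579.9  65.   11. ]
   tri [579.6  59.4  15.6] [[0.4, 0.5], [0.5, -0.6]]
end_panel scene [344.7 255.9] 0.92 [582.7   0.6   0. ]
end_panel side [356.2 283. ] 0.58 [597.9   5.2   0. ]
   tri [591.8  -2.2  -0. ] [[-1.4, -1.8], [-1.8, 2.2]]
bolt_root side [356.5 281.1] 0.8 [595.6  -4.9  11. ]
cam scene [318.6 269.8] 0.46 [572.   95.7   0. ]
cam side [334.2 263.3] 0.39 [572.6  98.6   0. ]
cam_slot scene [316.4 260.4] 0.58 [579.3  96.9  25. ]
screwdriver side [333.  324.1] 0.7 [ 517. -129.    6.]
handle side [333.7 324.2] 0.81 [ 490.4 -254.7  101. ]
stand side [340.4 388.3] 0.8 [ 493.2 -280.4    0. ]
stand_hole scene [339.6 258.9] 0.61 [498.5  88.3  66. ]
stand_hole side [330.8 340.9] 0.59 [ 486.8 -248.2   66. ]
   tri [572.8 -28.2 -63.8] [[15.1, 15.0], [18.0, -21.8]]
pot side [406.5 292.4] 0.78 [686.1 -54.5   0. ]
beaker_small scene [362.2 227.2] 0.6 [ 673.5 -141.8    0. ]
beaker_small side [418.8 316.2] 0.55 [ 678.8 -136.2    0. ]
   tri [ 675.  -141.1    1.8] [[-0.5, -0.7], [-0.8, 1.0]]
beaker_large scene [200.5 332.4] 0.91 [534.2 440.3   0. ]
beaker_large side [297.8 210.8] 0.79 [542.  421.6   0. ]
   tri [543.7 437.1  -7.2] [[-0.2, -0.3], [-0.2, 0.2]]
```

```bash
python3 - <<'E'
import cv2,numpy as np
a=cv2.imread("pics/scene0.png")[160:400,140:460];b=cv2.imread("pics/side0.png")[180:420,220:540]
m=np.vstack([np.hstack([cv2.resize(a,(400,300),interpolation=2),cv2.resize(b,(400,300),interpolation=2)]),np.hstack([cv2.resize(cv2.imread("pics/wrist0.png"),(400,300)),cv2.resize(cv2.imread("pics/scene0.png"),(400,300))])])
cv2.imwrite("pics/m0.png",m)
E
```

```text
(no output)
```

View pics/m0.png

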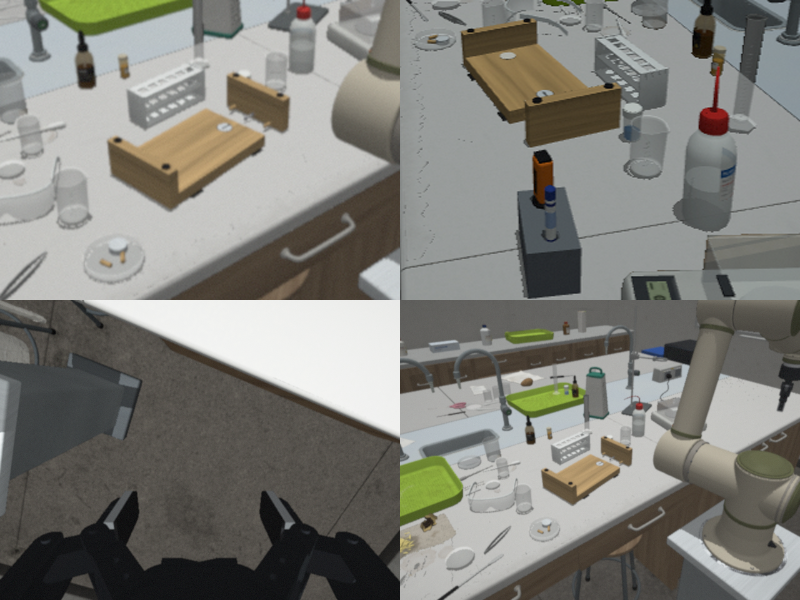

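```bash
cat >> h.py <<'E'
def T():
    s=ctrl.sense();q=np.array(s["ee_rot"]);return s,np.array(s["eef_pos"]),Ro.from_quat(q[[1,2,3,0]]).as_matrix()
def yaw(R): return np.arctan2(R[1,0],R[0,0])
def go(X,y,verbose=True):
    "delta in tool axes (mm) and az to reach X with tool-x yaw y; shift if done before the turn; tilt correction too"
    s,p,R=T()
    Rt=np.array([[np.cos(y),np.sin(y),0],[np.sin(y),-np.cos(y),0],[0,0,-1]])
    d=R.T@(np.asarray(X)-p);rv=Ro.from_matrix(R.T@Rt).as_rotvec()
    print("tcp",p.round(1),"yaw",yaw(R).round(4),"d",d.round(1),"rot",rv.round(4),"t",s["time_s"])
    return d,rv
E
python3 - <<'E'
from h import *
np.set_printoptions(precision=3,suppress=True)
s,p,R=T();w=ctrl.capture("wrist")
c=-w["R"].T@w["t"];print("cam in tool",R.T@(c-p),"axes in tool (rows: x,y,z)",w["R"]@R,w["camera_matrix"])
go([500,0,250],0.2)
E
```

```text
cam in tool [  79.228    1.052 -143.666] axes in tool (rows: x,y,z) [[ 0.001  1.    -0.001]
 [-0.951  0.    -0.309]
 [-0.309  0.001  0.951]] [[337.47    0.    318.44 ]
 [  0.    337.47  242.002]
 [  0.      0.      1.   ]]
tcp [ 191.2 -488.9  231.3] yaw 0.3728 d [ 465.7 -342.9  -18.7] rot [-0.     0.     0.173] t 2.15
```

Call:
send_rows(targets=[[-1, 0.0385, -0.0195, -0.0033, 0, 0, 0], [-1, 0.0385, -0.0195, -0.0033, 0, 0, 0], [-1, 0.0385, -0.0195, -0.0033, 0, 0, 0], [-1, 0.0385, -0.0195, -0.0033, 0, 0, 0], [-1, 0.0385, -0.0195, -0.0033, 0, 0, 0], [-1, 0.0385, -0.0195, -0.0033, 0, 0, 0], [-1, 0.0385, -0.0195, -0.0033, 0, 0, 0], [-1, 0.0385, -0.0195, -0.0033, 0, 0, 0], [-1, 0.0385, -0.0195, -0.0033, 0, 0, 0], [-1, 0, 0, 0, 0, 0, 0]])

```text
time_s: 3.4
eef_pos: [451.2, -197.5, 261.2]
ee_rot: [0.0, 0.982, 0.187, 0.0]
force: [-0.3, -0.0, -0.8]
grip_width: 1.0
grip_force: 0.0
```

```bash
python3 - <<'E'
from h import *
np.set_printoptions(precision=1,suppress=True)
w=ctrl.capture("wrist");save(w,"w1")
for q,z in dict(screwdriver=6,handle=101,stand=0,stand_hole=66).items():
    r=ctrl.landmark_of(q,w)
    if r:print(q,np.array(r[0]["point"]),round(r[0]["score"],2),onz(w,r[0]["point"],z))
go([520,10,250],.2)
E
```

```text
screwdriver [372.1 186.3] 0.73 [ 492.5 -250.8    6. ]
handle [387.7 204.1] 0.67 [ 490.7 -251.4  101. ]
stand [393.4 198.6] 0.89 [ 487.9 -282.2    0. ]
stand_hole [377.8 194.7] 0.9 [ 491.8 -247.4   66. ]
tcp [ 449.5 -200.   260.9] yaw 0.3715 d [ 141.9 -170.1   10.9] rot [-0.   0.   0.2] t 3.65
```

View pics/w1.png

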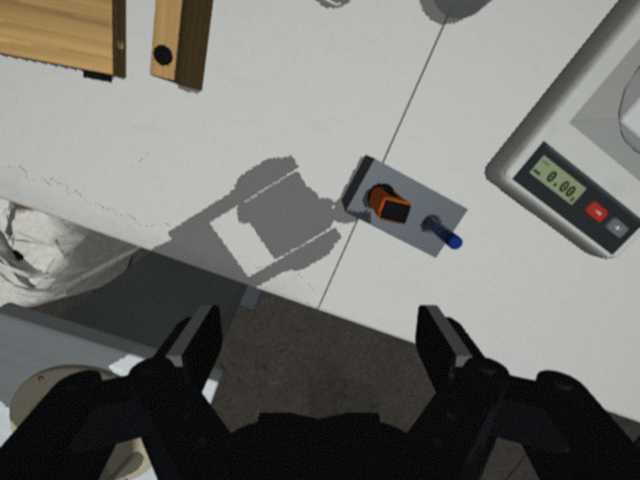

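Call:
send_rows(targets=[[-1, 0.024, -0.028, 0.002, 0, 0, 0], [-1, 0.024, -0.028, 0.002, 0, 0, 0], [-1, 0.024, -0.028, 0.002, 0, 0, 0], [-1, 0.024, -0.028, 0.002, 0, 0, 0], [-1, 0.023, -0.028, 0.002, 0, 0, 0], [-1, 0.023, -0.03, 0.001, 0, 0, 0], [-1, 0, 0, 0, 0, 0, 0.1], [-1, 0, 0, 0, 0, 0, 0.1], [-1, 0, 0, 0, 0, 0, 0], [-1, 0, 0, 0, 0, 0, 0]])

```text
time_s: 4.9
eef_pos: [520.3, 10.2, 250.0]
ee_rot: [-0.0, 0.996, 0.087, -0.0]
force: [-1.0, -0.4, -0.6]
grip_width: 1.002
grip_force: 0.0
```

```bash
python3 - <<'E'
from h import *
np.set_printoptions(precision=1,suppress=True)
w=ctrl.capture("wrist");save(w,"w2")
for q,z in dict(deck=0,bore=11,end_panel=0,bolt_root=11,cam=0,cam_slot=25).items():
    r=ctrl.landmark_of(q,w)
    if r:print(q,np.array(r[0]["point"]),round(r[0]["score"],2),onz(w,r[0]["point"],z))
go([520,10,250],.2)
E
```

```text
deck [283.6 140.8] 0.61 [583.1  59.5   0. ]
bore [275.9 144.4] 0.91 [578.4  66.2  11. ]
end_panel [342.1 140.5] 0.65 [594.8  -4.9   0. ]
bolt_root [340.5 135.3] 0.91 [599.9  -1.3  11. ]
cam [253.5 144.8] 0.64 [573.   92.1   0. ]
cam_slot [252.1 145.2] 0.98 [574.   89.1  25. ]
tcp [520.3  10.7 250. ] yaw 0.1731 d [-0.4  0.6 -0. ] rot [-0.  0. -0.] t 5.25
```

View pics/w2.png

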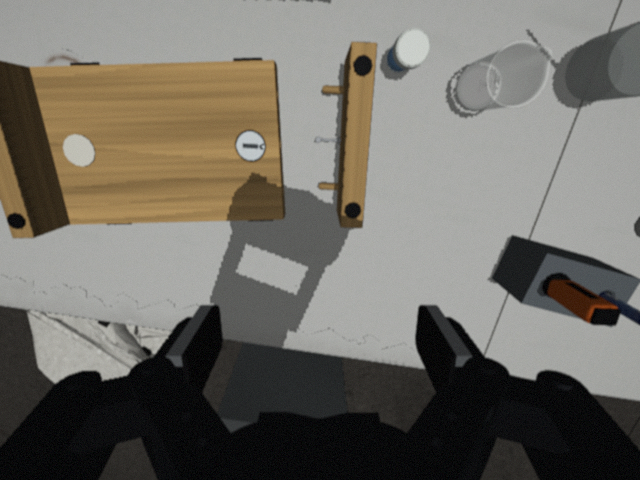

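```bash
cat >> h.py <<'E'
def dark(p,uv,r=12,th=60):
    u,v=map(int,uv);g=p["img"][v-r:v+r+1,u-r:u+r+1].max(2);n,l,st,c=cv2.connectedComponentsWithStats((g<th).astype(np.uint8))
    k=1+np.argmax(st[1:,4]);return np.array([u-r,v-r])+c[k],st[k]
E
python3 - <<'E'
from h import *
np.set_printoptions(precision=2,suppress=True)
w=ctrl.capture("wrist")
g=[]
for uv in((362,65),(352,210)):
    c,st=dark(w,uv);g.append(onz(w,c,79));print(c,st,g[-1])
d=g[0]-g[1];print("glide dist (124)",np.linalg.norm(d),"yaw",np.arctan2(d[1],d[0]),"mid",(g[0]+g[1])/2)
# deck working edge: wood saturation edge along rows
hsv=cv2.cvtColor(w["img"],cv2.COLOR_RGB2HSV)
pts=[]
for v in list(range(70,134,4))+list(range(196,214,4)):
    row=w["img"][v,262:300].astype(float);q=row[:,0]-row[:,2]  # r-b
    gr=np.diff(cv2.GaussianBlur(q[None],(3,1),0)[0]); k=np.argmin(gr); pts.append((262+k+.5,v))
print(np.array(pts)[:,0])
X=np.array([onz(w,p,25)[:2] for p in pts]);
f=cv2.fitLine(X.astype(np.float32),cv2.DIST_HUBER,0,.01,.01).ravel();print("edge dir",f, np.arctan2(f[1],f[0]))
for uv in((276,62),(284,219)): print("corner",onz(w,uv,25))
E
```

```text
[362.78  65.35] [  4   3  18  20 267] [657.79  -4.21  79.  ]
[352.87 210.44] [  6   5  15  16 187] [534.83 -21.32  79.  ]
glide dist (124) 124.14463850585307 yaw 0.13822899356327736 mid [596.31 -12.76  79.  ]
[275.5 275.5 275.5 275.5 275.5 276.5 276.5 277.5 276.5 277.5 277.5 277.5
 278.5 278.5 278.5 278.5 283.5 283.5 283.5 283.5 284.5]
edge dir [  0.98   0.2  603.34  65.91] 0.20512104
corner [656.12  75.36  25.  ]
corner [500.88  45.24  25.  ]
```

Call:
send_rows(targets=[[-1, 0.0177, 0.009, 0.03, 0, 0, 0], [-1, 0.0177, 0.009, 0.03, 0, 0, 0], [-1, 0.0177, 0.009, 0.03, 0, 0, 0], [-1, 0.0177, 0.0092, 0.03, 0, 0, 0.035], [-1, 0, 0, 0.025, 0, 0, 0], [-1, 0, 0, 0.02, 0, 0, 0], [-1, 0, 0, 0.02, 0, 0, 0], [-1, 0, 0, 0.02, 0, 0, 0], [-1, 0, 0, 0.009, 0, 0, 0], [-1, 0, 0, 0, 0, 0, 0]])

```text
time_s: 6.55
eef_pos: [596.2, -12.7, 35.8]
ee_rot: [-0.0, 0.998, 0.069, -0.0]
force: [-0.3, 1.7, -0.5]
grip_width: 1.002
grip_force: 0.0
```

Call:
send_rows(squeeze=30, targets=[[1, 0, 0, 0, 0, 0, 0], [1, 0, 0, 0, 0, 0, 0], [1, 0, 0, 0, 0, 0, 0], [1, 0, 0, 0, 0, 0, 0], [1, 0, 0, 0, 0, 0, 0], [1, 0, 0, 0, 0, 0, 0], [1, 0, 0, 0, 0, 0, 0], [1, 0, 0, 0, 0, 0, 0], [1, 0, 0, 0, 0, 0, 0], [1, 0, 0, 0, 0, 0, 0]])

```text
time_s: 7.8
eef_pos: [596.4, -12.7, 36.3]
ee_rot: [-0.0, 0.998, 0.069, 0.0]
force: [-2.3, 1.6, 5.9]
grip_width: 0.254
grip_force: 36.9
```

```bash
python3 - <<'E'
from h import *
np.set_printoptions(precision=2,suppress=True)
w=ctrl.capture("wrist");save(w,"w3")
go([596.3,-12.8,36],.138)
for q,z in dict(bore=11,bolt_root=11,cam_slot=25).items():
    r=ctrl.landmark_of(q,w)
    if r:print(q,np.array(r[0]["point"]),round(r[0]["score"],2),onz(w,r[0]["point"],z))
E
```

```text
tcp [596.4 -12.7  36.4] yaw 0.1378 d [-0.1  0.1  0.4] rot [ 0. -0. -0.] t 7.85
bore [134.2 292.1] 0.7 [578.03  86.43  11.  ]
bolt_root [296.8 282.3] 0.88 [596.29  -1.93  11.  ]
cam_slot [112.4 308.7] 0.61 [574.95  90.44  25.  ]
```

View pics/w3.png

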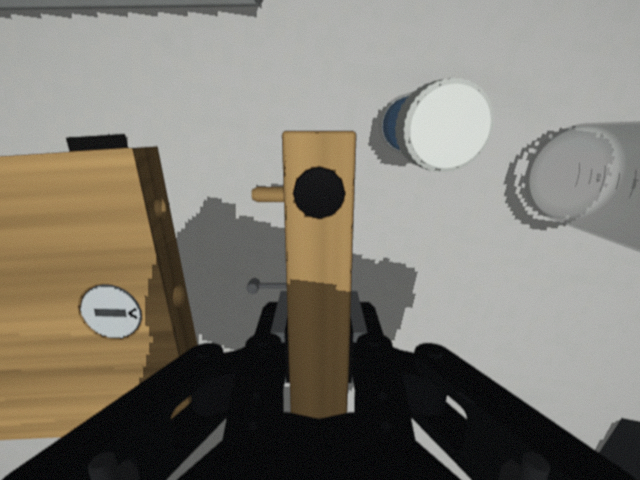

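```bash
python3 - <<'E'
from h import *
np.set_printoptions(precision=2,suppress=True)
w=ctrl.capture("wrist")
for n,uv,z in(("bore+50",(160,208),11),("bore0",(180,297),11),("corner top",(135,150),25),("corner bot",(158,148),0),("dowel tip",(253,194),12),("bolt head top",(253,285),15.3),("panel corner in",(284,132),76),("panel corner out",(355,132),76)):
    print(n,onz(w,uv,z))
print(dark(w,(319,192),34),onz(w,dark(w,(319,192),34)[0],79))
a=w["img"][120:330,60:300];cv2.imwrite("pics/c3.png",cv2.resize(a[:,:,::-1],None,fx=2.8,fy=2.8,interpolation=cv2.INTER_CUBIC))
E
```

```text
bore+50 [627.83  72.04  11.  ]
bore0 [578.48  61.31  11.  ]
corner top [656.69  76.68  25.  ]
corner bot [656.34  77.76   0.  ]
dowel tip [641.73  25.49  12.  ]
bolt head top [593.5   21.08  15.3 ]
panel corner in [673.97   7.16  76.  ]
panel corner out [676.84 -13.45  76.  ]
(array([318.66, 192.22]), array([   9,    9,   51,   51, 2004], dtype=int32)) [658.33  -5.27  79.  ]
```

View pics/c3.png

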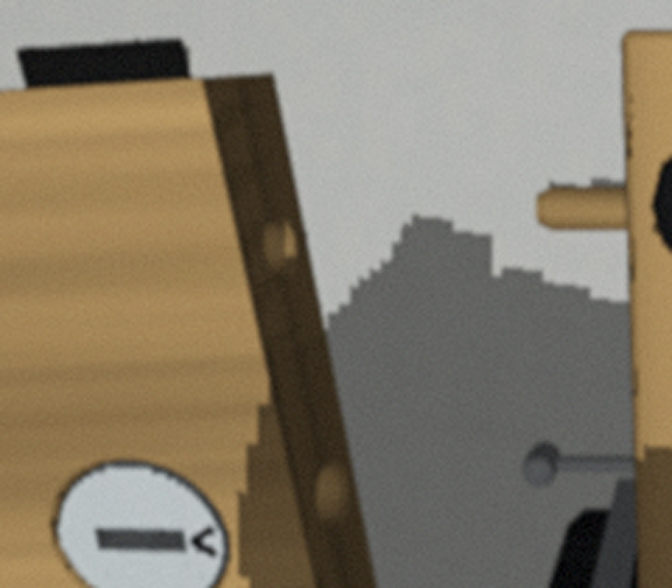

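Call:
send_rows(squeeze=60, targets=[[1, 0, 0, 0, 0, 0, 0], [1, -0.001, -0.006, 0, 0, 0, 0], [1, -0.001, -0.007, 0, 0, 0, 0], [1, -0.001, -0.007, 0, 0, 0, 0], [1, -0.001, -0.007, 0, 0, 0, 0], [1, -0.0011, -0.0067, 0, 0, 0, 0], [1, 0, 0, 0, 0, 0, -0.031], [1, 0, 0, 0, 0, 0, -0.031], [1, 0, 0, 0, 0, 0, 0], [1, 0, 0, 0, 0, 0, 0]])

```text
time_s: 9.3
eef_pos: [586.7, 20.3, 36.4]
ee_rot: [-0.0, 0.995, 0.1, 0.0]
force: [-0.5, 0.4, 5.2]
grip_width: 0.253
grip_force: 59.4
```

```bash
python3 - <<'E'
from h import *
np.set_printoptions(precision=2,suppress=True)
go([586.7,20,36],.2);print(ctrl.sense()["force"],ctrl.sense()["grip_width"])
w=ctrl.capture("wrist");save(w,"w4")
print(dark(w,(319,192),34),onz(w,dark(w,(319,192),34)[0],79))
a=w["img"][110:310,160:360];cv2.imwrite("pics/c4.png",cv2.resize(a[:,:,::-1],None,fx=3,fy=3,interpolation=cv2.INTER_CUBIC))
E
```

```text
tcp [586.7  20.3  36.4] yaw 0.2006 d [-0.1  0.3  0.4] rot [-0. -0.  0.] t 9.3
[-0.45  0.4   5.25] 0.2532924007732878
(array([318.53, 192.14]), array([   8,    9,   52,   51, 1990], dtype=int32)) [647.96  31.63  79.  ]
```

View pics/c4.png

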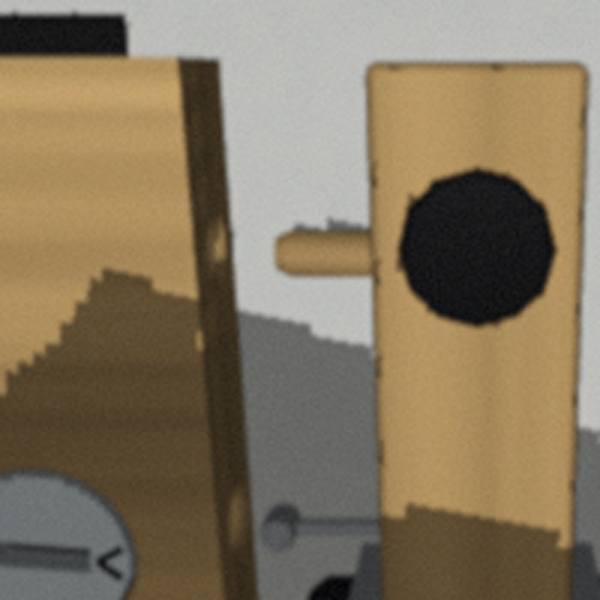

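```bash
python3 - <<'E'
from h import *
np.set_printoptions(precision=2,suppress=True)
w=ctrl.capture("wrist");s,p,R=T()
f=lambda u,v,z:(R.T@(onz(w,(160+u/3,110+v/3),z)-p))
I=dict(cornertop=(180,60,25),edgetop=(222,598,25),cornerbot=(219,60,0),edgebot=(257,598,0),borep=(219,241,11),bore0=(238,510,11),dtip=(278,252,11),droot=(372,253,11),bhead=(280,521,14),bhbot=(282,535,8),bshaft=(375,523,11),pcin=(368,66,76),pcout=(586,66,76),pin2=(381,500,76))
for k,a in I.items(): print(k,f(*a))
# refine deck top-edge line / panel inner edge by subpixel gradient
img=cv2.GaussianBlur(w["img"],(3,3),0).astype(float).sum(2)
def edge(u0,u1,vs,z,sgn):
    P=[]
    for v in vs:
        g=sgn*np.diff(img[v,u0:u1]);k=np.argmax(g);
        if 0<k<len(g)-1:
            a,b,c=g[k-1:k+2];k=k+.5*(a-c)/(a-2*b+c)
        P.append((R.T@(onz(w,(u0+k+.5,v),z)-p))[:2])
    P=np.array(P);m=np.polyfit(P[:,0],P[:,1],1);r=P[:,1]-np.polyval(m,P[:,0]);ok=abs(r)<.7;m=np.polyfit(P[ok,0],P[ok,1],1);return m,ok.sum(),r.std()
print("decktop",edge(210,234,range(136,190),25,-1))
print("deckbot",edge(228,246,range(136,185),0,1))
print("panel in",edge(278,290,range(140,270),76,1))
E
```

```text
cornertop [ 80.36 -41.78  11.42]
edgetop [ -7.55 -42.41  11.38]
cornerbot [ 80.51 -42.1   36.42]
edgebot [-21.57 -42.42  36.37]
borep [ 51.71 -41.69  25.4 ]
bore0 [  2.62 -42.04  25.38]
dtip [ 49.87 -31.94  25.4 ]
droot [ 49.71 -16.17  25.39]
bhead [  1.83 -33.88  22.38]
bhbot [ -3.84 -34.94  28.38]
bshaft [  0.04 -17.15  25.37]
pcin [ 79.5   -9.37 -39.59]
pcout [ 79.51  11.93 -39.6 ]
pin2 [ 33.37  -9.4  -39.62]
decktop (array([  0.  , -42.36]), np.int64(54), np.float64(0.02239338825038155))
deckbot (array([  0.  , -42.43]), np.int64(49), np.float64(0.02104456311793181))
panel in (array([ 0.01, -9.3 ]), np.int64(130), np.float64(0.12151969478120087))
```

```bash
python3 - <<'E'
from h import *
w=ctrl.capture("wrist");s,p,R=T()
im=w["img"][:,:,::-1]
def patch(u0,v0,du,dv,f=14):
    a=cv2.resize(im[v0:v0+dv,u0:u0+du],None,fx=f,fy=f,interpolation=cv2.INTER_CUBIC)
    a=cv2.convertScaleAbs(a,alpha=1.8)
    return a,f
a,f=patch(218,172,25,36);b,_=patch(222,262,25,36)
def draw(a,u0,v0,xc,r,col):
    for t in np.linspace(0,6.28,60):
        X=p+R@np.array([xc+r*np.cos(t),-42.2,25.4-0+r*np.sin(t)]);uv=(proj(w,X)-[u0,v0]+.5)*14
        cv2.circle(a,tuple(int(k) for k in uv),1,col,-1)
for o,c in((.4,(0,255,0)),(1.8,(0,0,255))): draw(a,218,172,50+o,4.7,c);draw(b,222,262,o,6,c)
cv2.imwrite("pics/c5.png",np.hstack([a,b]))
E
```

```text
(no output)
```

View pics/c5.png

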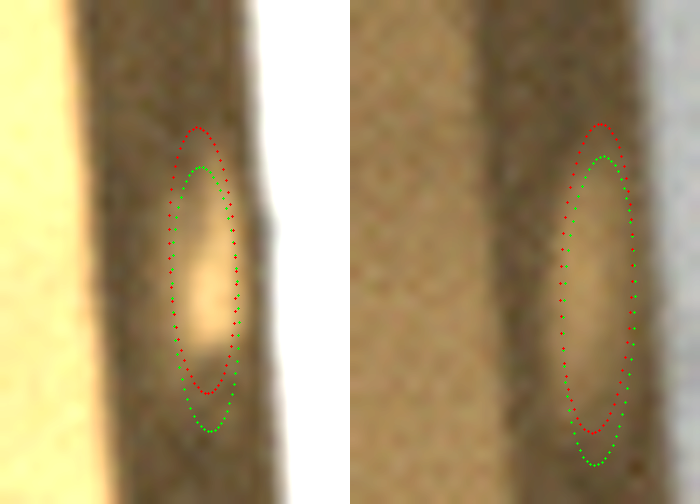

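Call:
send_rows(targets=[[1, 0.001, 0, 0, 0, 0, 0], [1, 0, -0.004, 0, 0, 0, 0], [1, 0, -0.004, 0, 0, 0, 0], [1, 0, 0, 0, 0, 0, 0], [1, 0, 0, 0, 0, 0, 0], [1, 0, 0, 0, 0, 0, 0], [1, 0, 0, 0, 0, 0, 0], [1, 0, 0, 0, 0, 0, 0], [1, 0, 0, 0, 0, 0, 0], [1, 0, 0, 0, 0, 0, 0]])

```text
time_s: 10.7
eef_pos: [586.3, 27.8, 36.4]
ee_rot: [0.0, 0.995, 0.1, 0.0]
force: [0.7, -3.6, 5.6]
grip_width: 0.249
grip_force: 59.3
```

```bash
python3 - <<'E'
from h import *
np.set_printoptions(precision=2,suppress=True)
w=ctrl.capture("wrist");s,p,R=T();print(p,s["force"],s["time_s"],yaw(R))
im=w["img"][:,:,::-1]
a=cv2.convertScaleAbs(cv2.resize(im[120:220,220:310],None,fx=6,fy=6,interpolation=cv2.INTER_CUBIC),alpha=1.3)
for o,c in((0,(0,255,0)),(1.,(0,0,255))):
    for t in np.linspace(0,6.28,60):
        uv=(proj(w,p+R@np.array([50+o+4.7*np.cos(t),-34.2,25.4+4.7*np.sin(t)]))-[220,120]+.5)*6
        cv2.circle(a,tuple(int(k) for k in uv),1,c,-1)
cv2.imwrite("pics/c6.png",a)
E
```

```text
[586.31  27.76  36.36] [ 0.45 -3.14  5.44] 10.75 0.20040092235670529
```

View pics/c6.png

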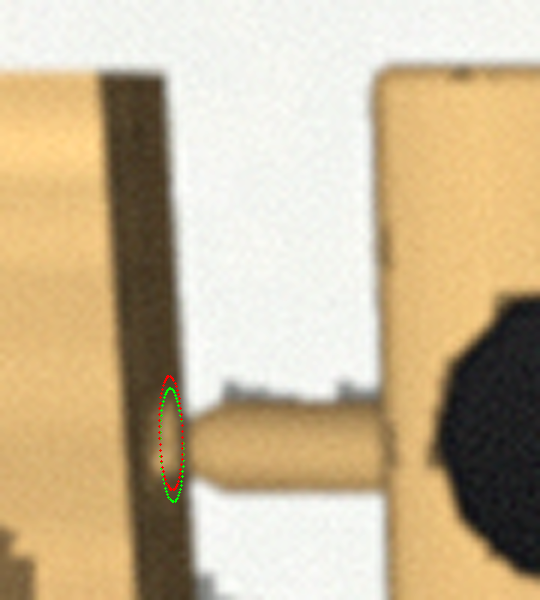

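Call:
send_rows(targets=[[1, 0, -0.001, 0, 0, 0, 0], [1, 0, -0.001, 0, 0, 0, 0], [1, 0, -0.001, 0, 0, 0, 0], [1, 0, -0.001, 0, 0, 0, 0], [1, 0, -0.001, 0, 0, 0, 0], [1, 0, -0.001, 0, 0, 0, 0], [1, 0, 0, 0, 0, 0, 0], [1, 0, 0, 0, 0, 0, 0], [1, 0, 0, 0, 0, 0, 0], [1, 0, 0, 0, 0, 0, 0]])

```text
time_s: 12.0
eef_pos: [585.3, 33.3, 36.3]
ee_rot: [0.001, 0.995, 0.1, 0.001]
force: [1.1, -4.4, 4.6]
grip_width: 0.251
grip_force: 59.2
```

Call:
send_rows(targets=[[1, 0, -0.0012, 0, 0, 0, 0], [1, 0, -0.0012, 0, 0, 0, 0], [1, 0, -0.0012, 0, 0, 0, 0], [1, 0, -0.0012, 0, 0, 0, 0], [1, 0, -0.0012, 0, 0, 0, 0], [1, 0, -0.0012, 0, 0, 0, 0], [1, 0, -0.0012, 0, 0, 0, 0], [1, 0, -0.0012, 0, 0, 0, 0], [1, 0, -0.0012, 0, 0, 0, 0], [1, 0, -0.0012, 0, 0, 0, 0]])

```text
time_s: 13.25
eef_pos: [582.9, 44.9, 36.3]
ee_rot: [0.001, 0.995, 0.1, 0.001]
force: [0.6, -5.8, 4.4]
grip_width: 0.249
grip_force: 59.2
```

```bash
python3 - <<'E'
from h import *
np.set_printoptions(precision=2,suppress=True)
s,p,R=T();print(p,s["force"],R.T@s["force"],s["wrist_torque"],s["time_s"],yaw(R))
w=ctrl.capture("wrist");save(w,"w7")
E
```

```text
[582.88  44.91  36.33] [ 0.57 -5.82  4.36] [-0.6   5.83 -4.35] [-1.32 -0.2  -0.04] 13.25 0.20044549289916222
```

Call:
send_rows(targets=[[1, 0, -0.001, 0, 0, 0, 0], [1, 0, -0.001, 0, 0, 0, 0], [1, 0, -0.001, 0, 0, 0, 0], [1, 0, -0.001, 0, 0, 0, 0], [1, 0, -0.0004, 0, 0, 0, 0], [1, 0, -0.0003, 0, 0, 0, 0], [1, 0, -0.0003, 0, 0, 0, 0], [1, 0, 0, 0, 0, 0, 0], [1, 0, 0, 0, 0, 0, 0], [1, 0, 0, 0, 0, 0, 0]])

```text
time_s: 14.55
eef_pos: [581.9, 49.8, 36.3]
ee_rot: [0.001, 0.995, 0.1, 0.001]
force: [1.0, -4.9, 5.3]
grip_width: 0.252
grip_force: 59.1
```

Call:
send_rows(targets=[[1, 0, -0.0003, 0, 0, 0, 0], [1, 0, -0.0003, 0, 0, 0, 0], [1, 0, -0.0003, 0, 0, 0, 0], [1, 0, -0.0003, 0, 0, 0, 0], [1, 0, -0.0003, 0, 0, 0, 0], [1, 0, 0, 0, 0, 0, 0], [1, 0, 0, 0, 0, 0, 0], [1, 0, 0, 0, 0, 0, 0], [1, 0, 0, 0, 0, 0, 0], [1, 0, 0, 0, 0, 0, 0]])

```text
time_s: 15.8
eef_pos: [581.6, 51.1, 36.3]
ee_rot: [0.001, 0.995, 0.1, 0.0]
force: [0.9, -6.5, 3.9]
grip_width: 0.249
grip_force: 59.2
```

```bash
python3 - <<'E'
from h import *
np.set_printoptions(precision=2,suppress=True)
s,p,R=T();print(p,s["force"],R.T@s["force"],s["wrist_torque"],s["time_s"],yaw(R))
w=ctrl.capture("wrist");im=w["img"][:,:,::-1]
a=cv2.convertScaleAbs(cv2.resize(im[115:320,220:350],None,fx=2.9,fy=2.9,interpolation=cv2.INTER_CUBIC),alpha=1.3)
cv2.imwrite("pics/c8.png",a)
E
```

```text
[581.58  51.1   36.32] [ 0.87 -6.51  3.91] [-0.44  6.56 -3.9 ] [-1.5  -0.22  0.05] 15.8 0.2004980800692404
```

View pics/c8.png

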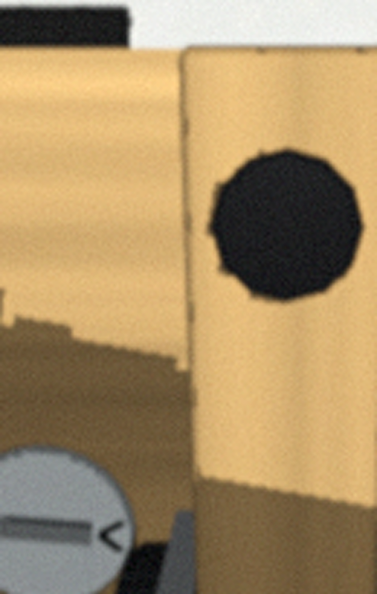

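Call:
send_rows(targets=[[1, 0, -0.0004, 0, 0, 0, 0], [1, 0, -0.0004, 0, 0, 0, 0], [1, 0, -0.0004, 0, 0, 0, 0], [1, 0, -0.0004, 0, 0, 0, 0], [1, 0, -0.0004, 0, 0, 0, 0], [1, 0, 0, 0, 0, 0, 0], [1, 0, 0, 0, 0, 0, 0], [1, 0, 0, 0, 0, 0, 0], [1, 0, 0, 0, 0, 0, 0], [1, 0, 0, 0, 0, 0, 0]])

```text
time_s: 17.1
eef_pos: [581.2, 52.1, 36.3]
ee_rot: [0.001, 0.995, 0.1, 0.0]
force: [0.6, -11.1, 4.9]
grip_width: 0.253
grip_force: 59.3
```

Call:
send_rows(targets=[[1, 0, -0.0005, 0, 0, 0, 0], [1, 0, -0.0005, 0, 0, 0, 0], [1, 0, -0.0005, 0, 0, 0, 0], [1, 0, -0.0005, 0, 0, 0, 0], [1, 0, 0, 0, 0, 0, 0], [1, 0, 0, 0, 0, 0, 0], [1, 0, 0, 0, 0, 0, 0], [1, 0, 0, 0, 0, 0, 0], [1, 0, 0, 0, 0, 0, 0], [1, 0, 0, 0, 0, 0, 0]])

```text
time_s: 18.35
eef_pos: [581.2, 52.3, 36.4]
ee_rot: [0.003, 0.995, 0.1, 0.001]
force: [0.7, -20.7, 3.9]
grip_width: 0.25
grip_force: 59.4
```

Call:
send_rows(targets=[[-0.3, 0, 0, 0, 0, 0, 0], [-1, 0, 0, 0, 0, 0, 0], [-1, 0, 0, 0, 0, 0, 0], [-1, 0, 0, 0, 0, 0, 0], [-1, 0, 0, -0.03, 0, 0, 0], [-1, 0, 0, -0.04, 0, 0, 0], [-1, 0, 0, -0.04, 0, 0, 0], [-1, 0, 0, -0.04, 0, 0, -0.18], [-1, 0, 0, -0.03, 0, 0, -0.18], [-1, 0, 0, -0.02, 0, 0, -0.18]])

```text
time_s: 19.6
eef_pos: [580.4, 56.1, 237.6]
ee_rot: [0.0, 0.931, 0.364, 0.001]
force: [-0.1, -0.4, 0.2]
grip_width: 0.998
grip_force: 0.0
```

```bash
python3 - <<'E'
from h import *
np.set_printoptions(precision=2,suppress=True)
go([470,-200,250],1.92)
for n in("wrist","side","scene"):
    w=ctrl.capture(n);save(w,n+"9")
    for q,z in dict(end_panel=0,bore=11,bolt_root=11,cam_slot=25,screwdriver=6).items():
        r=ctrl.landmark_of(q,w)
        if r:print(n,q,np.array(r[0]["point"]),round(r[0]["score"],2),onz(w,r[0]["point"],z))
E
```

```text
tcp [580.4  56.1 237.6] yaw 0.746 d [-254.9  113.1  -12.6] rot [ 0.   -0.   -1.17] t 19.6
wrist end_panel [315.3 205. ] 0.59 [578.81  57.47   0.  ]
wrist bore [311.4 202.3] 0.57 [579.84  64.2   11.  ]
wrist bolt_root [313.9 205.4] 0.57 [579.15  59.79  11.  ]
wrist cam_slot [288.6 192.5] 0.98 [573.43  90.71  25.  ]
side end_panel [341.6 270.4] 0.69 [581.02  63.6    0.  ]
side bolt_root [342.7 265.3] 0.63 [584.23  66.11  11.  ]
scene end_panel [327.5 266.4] 0.93 [570.55  68.12   0.  ]
scene bore [325.7 258.4] 0.62 [589.98  58.78  11.  ]
scene bolt_root [324.9 259.7] 0.57 [586.27  64.29  11.  ]
scene cam_slot [318.7 257.8] 0.47 [585.55  84.81  25.  ]
```

Call:
send_rows(targets=[[-1, -0.039, 0.0233, -0.002, 0, 0, 0], [-1, -0.039, 0.0233, -0.002, 0, 0, 0], [-1, -0.039, 0.0233, -0.002, 0, 0, 0], [-1, -0.039, 0.0233, -0.002, 0, 0, 0], [-1, -0.039, 0.0233, -0.002, 0, 0, 0], [-1, -0.039, 0.0233, -0.001, 0, 0, 0], [-1, -0.039, 0.0233, -0.001, 0, 0, 0], [-1, 0, 0, 0, 0, 0, -0.18], [-1, 0, 0, 0, 0, 0, -0.18], [-1, 0, 0, 0, 0, 0, -0.18]])

```text
time_s: 21.75
eef_pos: [488.6, -248.7, 248.0]
ee_rot: [0.0, 0.8, 0.599, 0.0]
force: [-0.7, 0.7, -0.1]
grip_width: 1.002
grip_force: 0.0
```

Call:
send_rows(targets=[[-1, 0, 0, 0, 0, 0, -0.18], [-1, 0, 0, 0, 0, 0, -0.18], [-1, 0, 0, 0, 0, 0, -0.18], [-1, 0, 0, 0, 0, 0, -0.09], [-1, 0, 0, 0, 0, 0, 0], [-1, 0, 0, 0, 0, 0, 0], [-1, 0, 0, 0, 0, 0, 0], [-1, 0, 0, 0, 0, 0, 0], [-1, 0, 0, 0, 0, 0, 0], [-1, 0, 0, 0, 0, 0, 0]])

```text
time_s: 23.0
eef_pos: [488.6, -248.6, 248.0]
ee_rot: [-0.0, 0.578, 0.816, -0.0]
force: [-0.3, 0.4, -0.4]
grip_width: 0.999
grip_force: 0.0
```

```bash
python3 - <<'E'
from h import *
np.set_printoptions(precision=2,suppress=True)
go([491,-249,250],1.92)
w=ctrl.capture("wrist");save(w,"w10")
for q,z in dict(screwdriver=6,handle=101,stand=0,stand_hole=66).items():
    r=ctrl.landmark_of(q,w)
    if r:print(q,np.array(r[0]["point"]),round(r[0]["score"],2),onz(w,r[0]["point"],z))
    r=ctrl.boxes_of(q,w)
    if r:print("  box",r[0])
E
```

```text
tcp [ 488.6 -248.6  248. ] yaw 1.9097 d [-1.2  2.1 -2. ] rot [-0.   -0.   -0.01] t 23.0
screwdriver [319.6 204.3] 0.74 [ 490.39 -249.47    6.  ]
  box {'extent': [307.9, 203.1, 25.1, 47.6], 'score': 0.89}
handle [318.5 227.6] 0.59 [ 489.7  -251.33  101.  ]
  box {'extent': [307.4, 208.6, 24.2, 45.6], 'score': 0.89}
stand [308.7 228.4] 0.74 [ 488.28 -282.77    0.  ]
  box {'extent': [261.2, 180.7, 97.8, 126.9], 'score': 0.58}
stand_hole [319.7 218.9] 0.76 [ 491.09 -251.69   66.  ]
```

```bash
python3 - <<'E'
from h import *
np.set_printoptions(precision=2,suppress=True)
w=ctrl.capture("wrist");im=w["img"][:,:,::-1]
a=cv2.resize(im[165:315,245:375],None,fx=4,fy=4,interpolation=cv2.INTER_CUBIC)
cv2.imwrite("pics/c10.png",cv2.convertScaleAbs(a,alpha=1.3))
E
```

```text
(no output)
```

View pics/c10.png

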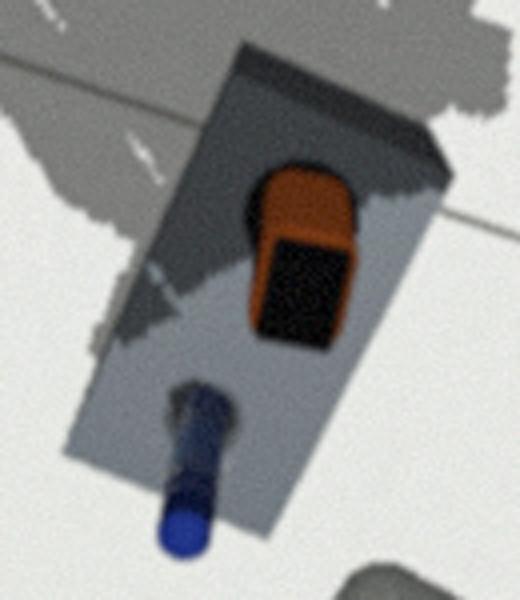

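```bash
python3 - <<'E'
from h import *
np.set_printoptions(precision=3,suppress=True)
w=ctrl.capture("wrist");s,p,R=T();im=w["img"]
C=[(278,238),(354,246),(330,348),(256,336)]
W=np.array([onz(w,(245+u/4,165+v/4),133) for u,v in C]);L=(W-p)@R
print(L[:,:2],"centre world",W.mean(0))
g=(im.max(2)<45).astype(np.uint8);sub=g[215:260,300:340];n,l,st,c=cv2.connectedComponentsWithStats(sub);k=1+np.argmax(st[1:,4])
cn=cv2.findContours((l==k).astype(np.uint8),0,1)[0][0].reshape(-1,2).astype(np.float32)+[300,215]
Q=np.array([(R.T@(onz(w,x,133)-p))[:2] for x in cn],np.float32)
print("rect",st[k],cv2.minAreaRect(Q))
# stand top corners z=66
S=[(243,75),(452,190),(268,538),(66,452)]
V=np.array([onz(w,(245+u/4,165+v/4),66) for u,v in S]);print("stand",V[:,:2],"mean",V.mean(0))
E
```

```text
[[  8.567  -3.098]
 [  6.934  11.987]
 [-14.575   7.413]
 [-11.999  -7.624]] centre world [ 491.625 -250.501  133.   ]
rect [  9  10  24  28 486] ((-2.877286911010742, 1.6354303359985352), (21.25792694091797, 15.602078437805176), 12.338791847229004)
stand [[ 466.839 -223.408]
 [ 524.552 -232.976]
 [ 513.06  -338.414]
 [ 454.754 -332.324]] mean [ 489.802 -281.78    66.   ]
```

Call:
send_rows(squeeze=60, targets=[[-1, -0.0031, 0.0021, 0.01, 0, 0, 0.18], [-1, 0, 0, 0.035, 0, 0, 0], [-1, 0, 0, 0.035, 0, 0, 0], [-1, 0, 0, 0.035, 0, 0, 0], [-1, 0, 0, 0.03, 0, 0, 0], [-1, 0, 0, 0.022, 0, 0, 0], [-1, 0, 0, 0, 0, 0, 0], [1, 0, 0, 0, 0, 0, 0], [1, 0, 0, 0, 0, 0, 0], [1, 0, 0, 0, 0, 0, 0]])

```text
time_s: 24.8
eef_pos: [491.9, -251.0, 81.6]
ee_rot: [0.001, 0.649, 0.761, 0.0]
force: [0.4, 0.4, 0.2]
grip_width: 0.375
grip_force: 0.0
```

Call:
send_rows(targets=[[1, 0, 0, 0, 0, 0, 0], [1, 0, 0, 0, 0, 0, 0], [1, 0, 0, 0, 0, 0, 0], [1, 0, 0, 0, 0, 0, 0], [1, 0, 0, 0, 0, 0, 0], [1, 0, 0, 0, 0, 0, 0], [1, 0, 0, 0, 0, 0, 0], [1, 0, 0, 0, 0, 0, 0], [1, 0, 0, 0, 0, 0, 0], [1, 0, 0, 0, 0, 0, 0]])

```text
time_s: 26.05
eef_pos: [491.9, -251.0, 81.5]
ee_rot: [0.0, 0.649, 0.761, 0.0]
force: [-0.7, -0.4, 5.6]
grip_width: 0.225
grip_force: 58.8
```

```bash
python3 - <<'E'
from h import *
np.set_printoptions(precision=3,suppress=True)
s,p,R=T();print(p,yaw(R),s["force"],s["wrist_torque"],s["grip_width"],s["grip_force"],s["time_s"])
w=ctrl.capture("wrist");save(w,"w11")
E
```

```text
[ 491.861 -250.982   81.506] 1.729808177799937 [-0.692 -0.379  5.584] [0.113 0.144 0.014] 0.22485409766566572 58.83994996547699 26.05
```

Call:
send_rows(targets=[[1, 0, 0, -0.015, 0, 0, 0], [1, 0, 0, -0.025, 0, 0, 0], [1, 0, 0, -0.03, 0, 0, 0], [1, 0, 0, -0.034, 0, 0, 0], [1, 0.035, 0.0145, 0, 0, 0, 0], [1, 0.045, 0.0187, 0, 0, 0, 0], [1, 0.045, 0.0187, 0, 0, 0, 0], [1, 0.045, 0.0187, 0, 0, 0, 0], [1, 0.045, 0.0187, 0, 0, 0, 0], [1, 0.045, 0.0187, 0, 0, 0, 0]])

```text
time_s: 27.35
eef_pos: [557.2, 24.6, 185.7]
ee_rot: [0.0, 0.649, 0.761, 0.0]
force: [0.7, 0.2, -0.7]
grip_width: 0.229
grip_force: 58.6
```

Call:
send_rows(targets=[[1, 0.035, 0.0145, 0, 0, 0, 0], [1, 0.025, 0.0104, 0, 0, 0, 0], [1, 0.0041, 0.0017, 0.01, 0, 0, 0], [1, 0, 0, 0.02, 0, 0, 0], [1, 0, 0, 0.02, 0, 0, 0], [1, 0, 0, 0.015, 0, 0, 0], [1, 0, 0, 0, 0, 0, 0], [1, 0, 0, 0, 0, 0, 0], [1, 0, 0, 0, 0, 0, 0], [1, 0, 0, 0, 0, 0, 0]])

```text
time_s: 28.6
eef_pos: [573.4, 90.5, 120.4]
ee_rot: [0.0, 0.649, 0.761, 0.0]
force: [0.4, -0.0, -0.7]
grip_width: 0.228
grip_force: 58.6
```

```bash
python3 - <<'E'
from h import *
np.set_printoptions(precision=3,suppress=True)
s,p,R=T();print(p,yaw(R),s["force"],s["grip_width"],s["time_s"])
tip=p+R@[0,0,75.5];
w=ctrl.capture("wrist");save(w,"w12");im=w["img"]
print("tip kin",tip,"px",proj(w,tip))
for q,z in dict(screwdriver=tip[2],handle=tip[2]+95,cam_slot=25,cam=0).items():
    r=ctrl.landmark_of(q,w)
    for x in r[:1]:print(q,np.array(x["point"]),round(x["score"],2),onz(w,x["point"],z))
for q in("cam","screwdriver"):print(ctrl.boxes_of(q,w)[:1])
print("cam exp px",proj(w,[573.5,90.3,25]))
g=((im.min(2)>110)&(im.max(2).astype(int)-im.min(2)<35)).astype(np.uint8)
n,l,st,c=cv2.connectedComponentsWithStats(g)
for k in range(1,n):
    if st[k,4]>300: print(st[k],c[k])
E
```

```text
[573.394  90.502 120.443] 1.7298363013873967 [ 0.412 -0.029 -0.683] 0.22841418995621468 28.6
tip kin [573.448  90.501  44.943] px [318.022 251.415]
screwdriver [320. 248.] 0.71 [574.394  93.175  44.943]
handle [320.  328.9] 0.85 [574.452  89.816 139.943]
cam_slot [318.8 241. ] 0.89 [573.833  91.689  25.   ]
[{'extent': [296.5, 222.1, 40.1, 38.4], 'score': 0.67}]
[{'extent': [195.3, 274.2, 252.0, 74.3], 'score': 0.73}]
cam exp px [318.062 242.683]
[    0     0   217   458 76120] [ 98.647 205.885]
[  388     0   252   480 81823] [542.084 206.148]
[299 223  39  35 860] [318.134 239.287]
[286 382  66  37 911] [318.435 405.009]
[169 421  59  59 660] [201.318 451.25 ]
[412 427  57  53 646] [436.466 452.339]
```

```bash
python3 - <<'E'
from h import *
np.set_printoptions(precision=2,suppress=True,linewidth=220)
w=ctrl.capture("wrist");s,p,R=T();im=w["img"]
for X in([573.5,90.3],[573.8,91.7],[573.4,93]):
    P=np.array([proj(w,[X[0]+15*np.cos(t),X[1]+15*np.sin(t),25]) for t in np.linspace(0,6.28,200)])
    print(X,P.min(0),P.max(0))
g=im.mean(2).astype(int)
print("cols",list(range(296,342,2)))
for v in range(220,282,2): print(v,*["%3d"%x for x in g[v,296:342:2]])
E
```

```text
[573.5, 90.3] [298.23 223.44] [338.54 261.73]
[573.8, 91.7] [298.9  221.67] [339.27 260.09]
[573.4, 93] [298.61 219.87] [339.05 258.42]
cols [296, 298, 300, 302, 304, 306, 308, 310, 312, 314, 316, 318, 320, 322, 324, 326, 328, 330, 332, 334, 336, 338, 340]
220  77  77  86  93  96  93  89  98  93  90  83  85  83  86  88  84  82  80  74  78  80  80  75
222  76  77  86  97  95  92  90  92  85  86  91 100  92  90  85  82  76  80  76  74  75  80  78
224  77  79  82  92  93  90  91  99 108 123 129 134 133 127 122 103  87  77  79  81  74  78  79
226  75  76  85  93  88  96 111 132 131 136 131 136 130 136 134 133 120  97  79  73  75  78  79
228  74  77  80  79  94 122 130 133 135 136 134 133 134 135 138 133 132 128 108  76  72  80  79
230  79  75  75  86 124 134 135 135 131 134 129 134 131 131 132 133 133 132 133 106  72  77  81
232  79  69  62 120 134 133 133 131 136 133  97  81  87 110 136 133 134 134 133 130  88  69  82
234  77  62  88 134 134 134 134 130 132 133  80  41  46 100 134 132 135 131 135 134 115  63  77
236  73  56 111 135 132 130 132 133 135 133  78  45  43 106 133 132 131 134
[... 1432 characters left out ...]
  82  82  82  79  74  97 153
268  77  76  72  79  86  64  34  19   4  16   2  15  11  10   9  21  48  62  79  78  79 105 149
270  79  76  75  68  49  21  11   8  12  14  16  13  10  16   1   8   9  16  28  50  70 118 152
272  81  73  55  24  10   6  11  11   7  14  14  10   3  17   9  11  10  12   3  11  43 133 154
274  69  39  20  11   7  15  15  20  20  18  23  16  20  17  17  13  17  15   5  13  12  88 143
276  44  12  11  18  22  41  44  43  46  41  44  45  46  44  46  42  47  42  29  19   8  20  68
278  22  12  27  47  49  51  50  54  49  48  52  48  51  52  52  53  52  47  53  47  22   9   8
280  14  10  40  53  50  48  51  51  51  53  50  48  53  52  49  55  52  54  47  48  42  14  12
```

```bash
python3 - <<'E'
from h import *
np.set_printoptions(precision=3,suppress=True,linewidth=220)
w=ctrl.capture("wrist");s,p,R=T();g=w["img"].mean(2)
def cen(v,a,b,bg):
    x=np.arange(a,b);d=np.clip(bg-g[v,a:b],0,None);return (x*d).sum()/d.sum()
P=np.array([(R.T@(onz(w,(cen(v,311,328,133),v),25)-p))[:2] for v in range(233,242)])
print("slot pts tool xy",P);m=np.polyfit(P[:,0],P[:,1],1);print("angle (az)",m)
for v in range(256,264): print(v,cen(v,309,329,110) if v<257 else None)
print(proj(w,p+R@[0,0,75.5]),proj(w,p+R@[0,0,60]),proj(w,p+R@[0,0,0]))
E
```

```text
slot pts tool xy [[7.459 0.443]
 [6.69  0.451]
 [5.919 0.465]
 [5.146 0.39 ]
 [4.372 0.35 ]
 [3.597 0.298]
 [2.82  0.279]
 [2.041 0.269]
 [1.262 0.227]]
angle (az) [0.04  0.176]
256 318.1841326228538
257 None
258 None
259 None
260 None
261 None
262 None
263 None
[318.106 251.423] [318.08  259.493] [317.934 304.676]
```

Call:
send_rows(targets=[[1, 0.0005, 0.0001, 0.005, 0, 0, 0.04], [1, 0, 0, 0.005, 0, 0, 0], [1, 0, 0, 0.005, 0, 0, 0], [1, 0, 0, 0.003, 0, 0, 0], [1, 0, 0, 0.002, 0, 0, 0], [1, 0, 0, 0.002, 0, 0, 0], [1, 0, 0, 0.002, 0, 0, 0], [1, 0, 0, 0, 0, 0, 0], [1, 0, 0, 0, 0, 0, 0], [1, 0, 0, 0, 0, 0, 0]])

```text
time_s: 30.3
eef_pos: [573.3, 91.0, 96.1]
ee_rot: [0.0, 0.664, 0.748, 0.0]
force: [-0.3, -0.3, -0.5]
grip_width: 0.229
grip_force: 58.7
```

```bash
python3 - <<'E'
from h import *
np.set_printoptions(precision=3,suppress=True)
s,p,R=T();print(p,yaw(R),s["force"],s["wrist_torque"],s["grip_width"],s["time_s"])
E
```

```text
[573.303  90.999  96.082] 1.6898019316089876 [-0.275 -0.34  -0.458] [0.022 0.036 0.02 ] 0.22894386857510013 30.3
```

Call:
send_rows(targets=[[1, 0, 0, 0.001, 0, 0, 0], [1, 0, 0, 0, 0, 0, 0.06], [1, 0, 0, 0, 0, 0, 0.06], [1, 0, 0, 0, 0, 0, 0.06], [1, 0, 0, 0, 0, 0, 0.06], [1, 0, 0, 0, 0, 0, 0.06], [1, 0, 0, 0, 0, 0, 0.06], [1, 0, 0, 0, 0, 0, 0.05], [1, 0, 0, 0, 0, 0, 0.05], [1, 0, 0, 0, 0, 0, 0]])

```text
time_s: 31.55
eef_pos: [573.0, 91.1, 94.9]
ee_rot: [-0.0, 0.817, 0.577, -0.0]
force: [-1.8, 0.4, 0.0]
grip_width: 0.226
grip_force: 58.7
```

```bash
cat > st.py <<'E'
from h import *
np.set_printoptions(precision=3,suppress=True)
s,p,R=T();print(p,"yaw",yaw(R).round(4),"F",s["force"],"M",s["wrist_torque"],"tau6",s["tau"][5],"j6",s["joints"][5],s["grip_width"],s["time_s"])
E
python3 st.py
```

```text
[572.98   91.056  94.898] yaw 1.2304 F [-1.842  0.371  0.023] M [0.013 0.431 0.053] tau6 0.35989735275506973 j6 0.2961527245036533 0.22589282130091898 31.55
```

Call:
send_rows(targets=[[1, 0, 0, 0, 0, 0, 0.03], [1, 0, 0, 0, 0, 0, 0.03], [1, 0, 0, 0, 0, 0, 0.03], [1, 0, 0, 0, 0, 0, 0.03], [1, 0, 0, 0, 0, 0, 0.03], [1, 0, 0, 0, 0, 0, 0.03], [1, 0, 0, 0, 0, 0, 0.03], [1, 0, 0, 0, 0, 0, 0.03], [1, 0, 0, 0, 0, 0, 0], [1, 0, 0, 0, 0, 0, 0]])

```text
time_s: 32.8
eef_pos: [573.0, 91.1, 94.9]
ee_rot: [-0.0, 0.88, 0.475, -0.0]
force: [-5.6, 2.2, 1.0]
grip_width: 0.223
grip_force: 58.8
```

```bash
python3 st.py
```

```text
[572.984  91.12   94.878] yaw 0.9888 F [-5.602  2.193  0.988] M [0.37  1.173 0.078] tau6 0.08789872052147985 j6 0.5377163053446741 0.22345766047880344 32.8
```

Call:
send_rows(targets=[[1, -0.0001, -0.0005, 0, 0, 0, 0.02], [1, 0, 0, 0, 0, 0, 0.025], [1, 0, 0, 0, 0, 0, 0.025], [1, 0, 0, 0, 0, 0, 0.025], [1, 0, 0, 0, 0, 0, 0.025], [1, 0, 0, 0, 0, 0, 0.025], [1, 0, 0, 0, 0, 0, 0.025], [1, 0, 0, 0, 0, 0, 0.025], [1, 0, 0, 0, 0, 0, 0], [1, 0, 0, 0, 0, 0, 0]])

```text
time_s: 34.05
eef_pos: [572.7, 91.2, 95.0]
ee_rot: [-0.0, 0.922, 0.387, -0.0]
force: [-4.7, 1.7, -1.7]
grip_width: 0.228
grip_force: 58.6
```

```bash
python3 st.py
```

```text
[572.726  91.24   94.954] yaw 0.7949 F [-4.719  1.747 -1.725] M [0.363 1.123 0.053] tau6 0.09172951569780707 j6 0.731847268667433 0.22845778250765272 34.05
```

Call:
send_rows(targets=[[1, -0.0002, -0.0004, 0, 0, 0, 0.025], [1, 0, 0, 0, 0, 0, 0.025], [1, 0, 0, 0, 0, 0, 0.025], [1, 0, 0, 0, 0, 0, 0.025], [1, 0, 0, 0, 0, 0, 0.025], [1, 0, 0, 0, 0, 0, 0.025], [1, 0, 0, 0, 0, 0, 0.02], [1, 0, 0, 0, 0, 0, 0], [1, 0, 0, 0, 0, 0, 0], [1, 0, 0, 0, 0, 0, 0]])

```text
time_s: 35.3
eef_pos: [572.4, 91.4, 95.0]
ee_rot: [-0.0, 0.952, 0.307, 0.0]
force: [-1.6, 0.1, -2.8]
grip_width: 0.223
grip_force: 58.6
```

```bash
python3 st.py
```

```text
[572.382  91.352  94.997] yaw 0.6249 F [-1.644  0.087 -2.786] M [0.289 0.553 0.112] tau6 0.12022032402455807 j6 0.9021224337849654 0.2225813132009295 35.3
```

Call:
send_rows(targets=[[1, 0, 0, 0, 0, 0, 0.02], [1, 0, 0, 0, 0, 0, 0.02], [1, 0, 0, 0, 0, 0, 0.02], [1, 0, 0, 0, 0, 0, 0.02], [1, 0, 0, 0, 0, 0, 0.02], [1, 0, 0, 0, 0, 0, 0.02], [1, 0, 0, 0, 0, 0, 0], [1, 0, 0, 0, 0, 0, 0], [1, 0, 0, 0, 0, 0, 0], [1, 0, 0, 0, 0, 0, 0]])

```text
time_s: 36.55
eef_pos: [572.3, 91.4, 95.0]
ee_rot: [-0.0, 0.968, 0.25, -0.0]
force: [-2.2, 2.7, -3.1]
grip_width: 0.228
grip_force: 58.6
```

```bash
python3 st.py
```

```text
[572.345  91.369  94.985] yaw 0.5049 F [-2.217  2.656 -3.089] M [0.519 0.537 0.127] tau6 0.1573605928570032 j6 1.0221544713994628 0.22827129769023713 36.55
```

Call:
send_rows(targets=[[1, 0, 0, 0, 0, 0, 0.02], [1, 0, 0, 0, 0, 0, 0.02], [1, 0, 0, 0, 0, 0, 0.02], [1, 0, 0, 0, 0, 0, 0.02], [1, 0, 0, 0, 0, 0, 0.02], [1, 0, 0, 0, 0, 0, 0], [1, 0, 0, 0, 0, 0, 0], [1, 0, 0, 0, 0, 0, 0], [1, 0, 0, 0, 0, 0, 0], [1, 0, 0, 0, 0, 0, 0]])

```text
time_s: 37.8
eef_pos: [572.4, 91.4, 95.0]
ee_rot: [-0.0, 0.98, 0.201, -0.0]
force: [-2.2, 3.1, -2.0]
grip_width: 0.229
grip_force: 58.6
```

```bash
python3 st.py
```

```text
[572.355  91.369  95.008] yaw 0.4048 F [-2.234  3.095 -1.991] M [0.82  0.717 0.172] tau6 0.1952587952837348 j6 1.1221867564532795 0.22939633099558296 37.8
```

Call:
send_rows(targets=[[1, 0, 0, 0, 0, 0, 0.015], [1, 0, 0, 0, 0, 0, 0.015], [1, 0, 0, 0, 0, 0, 0.015], [1, 0, 0, 0, 0, 0, 0.015], [1, 0, 0, 0, 0, 0, 0], [1, 0, 0, 0, 0, 0, 0], [1, 0, 0, 0, 0, 0, 0], [1, 0, 0, 0, 0, 0, 0], [1, 0, 0, 0, 0, 0, 0], [1, 0, 0, 0, 0, 0, 0]])

```text
time_s: 39.05
eef_pos: [572.4, 91.4, 95.0]
ee_rot: [-0.0, 0.985, 0.172, 0.0]
force: [-2.8, 3.9, -3.0]
grip_width: 0.231
grip_force: 58.6
```

```bash
python3 st.py
```

```text
[572.372  91.363  95.02 ] yaw 0.3448 F [-2.824  3.891 -2.973] M [0.941 0.786 0.211] tau6 0.19991068169474602 j6 1.1821975865812682 0.23116060001213135 39.05
```

Call:
send_rows(targets=[[1, 0, 0, 0, 0, 0, 0.01], [1, 0, 0, 0, 0, 0, 0.01], [1, 0, 0, 0, 0, 0, 0.01], [1, 0, 0, 0, 0, 0, 0.01], [1, 0, 0, 0, 0, 0, 0], [1, 0, 0, 0, 0, 0, 0], [1, 0, 0, 0, 0, 0, 0], [1, 0, 0, 0, 0, 0, 0], [1, 0, 0, 0, 0, 0, 0], [1, 0, 0, 0, 0, 0, 0]])

```text
time_s: 40.3
eef_pos: [572.4, 91.4, 95.0]
ee_rot: [-0.0, 0.988, 0.152, 0.0]
force: [-2.5, 3.9, -3.0]
grip_width: 0.227
grip_force: 58.6
```

```bash
python3 st.py; python3 - <<'E'
from h import *
v=[]
for i in range(4): ctrl.capture("wrist"); s=ctrl.sense(); v.append((s["wrist_torque"][2],s["tau"][5]))
print(np.round(v,3))
E
```

```text
[572.368  91.375  94.993] yaw 0.3045 F [-2.48   3.886 -2.971] M [1.    0.773 0.216] tau6 0.22625586949288845 j6 1.222536538093986 0.22676503236668807 40.3
[[0.241 0.226]
 [0.246 0.226]
 [0.189 0.226]
 [0.227 0.226]]
```

Call:
send_rows(targets=[[1, 0, 0, 0, 0, 0, 0.01], [1, 0, 0, 0, 0, 0, 0.01], [1, 0, 0, 0, 0, 0, 0.01], [1, 0, 0, 0, 0, 0, 0.01], [1, 0, 0, 0, 0, 0, 0.01], [1, 0, 0, 0, 0, 0, 0], [1, 0, 0, 0, 0, 0, 0], [1, 0, 0, 0, 0, 0, 0], [1, 0, 0, 0, 0, 0, 0], [1, 0, 0, 0, 0, 0, 0]])

```text
time_s: 41.75
eef_pos: [572.4, 91.4, 95.0]
ee_rot: [-0.0, 0.992, 0.127, -0.0]
force: [-2.9, 3.8, -3.2]
grip_width: 0.225
grip_force: 58.7
```

```bash
python3 st.py; python3 - <<'E'
from h import *
v=[]
for i in range(4): ctrl.capture("wrist"); s=ctrl.sense(); v.append((s["wrist_torque"][2],s["tau"][5]))
print(np.round(v,3))
E
```

```text
[572.358  91.404  94.976] yaw 0.2545 F [-2.915  3.801 -3.2  ] M [1.003 0.716 0.24 ] tau6 0.2571522071957588 j6 1.2725088474649087 0.22484594156388127 41.75
[[0.208 0.257]
 [0.225 0.257]
 [0.262 0.257]
 [0.25  0.257]]
```

Call:
send_rows(targets=[[1, 0, 0, 0, 0, 0, 0.01], [1, 0, 0, 0, 0, 0, 0.005], [1, 0, 0, 0, 0, 0, 0], [1, 0, 0, 0, 0, 0, 0], [1, 0, 0, 0, 0, 0, -0.05], [1, 0, 0, 0, 0, 0, -0.05], [1, 0, 0, -0.01, 0, 0, 0], [1, 0, 0, -0.025, 0, 0, 0], [1, 0, 0, -0.03, 0, 0, 0], [1, 0, 0, -0.03, 0, 0, 0]])

```text
time_s: 43.2
eef_pos: [573.4, 90.5, 192.6]
ee_rot: [0.001, 0.986, 0.168, 0.002]
force: [-0.0, 0.8, -0.4]
grip_width: 0.228
grip_force: 59.8
```

```bash
python3 st.py; python3 - <<'E'
from h import *
np.set_printoptions(precision=2,suppress=True,linewidth=200)
w=ctrl.capture("wrist");save(w,"w20");s,p,R=T()
for q,z in dict(cam_slot=25,bolt_root=11,end_panel=0,bore=11,screwdriver=p[2]-75.5,handle=p[2]+19.5).items():
    r=ctrl.landmark_of(q,w)
    for x in r[:1]:print(q,np.array(x["point"]),round(x["score"],2),onz(w,x["point"],z))
print("tip px kin",proj(w,p+R@[0,0,75.5]))
c=np.array([578.3,61.2]);e=np.array([.98,.199]);n=np.array([-.199,.98])
for sgn in(1,-1):
    X=np.r_[c+62*sgn*e-11*n,79];uv=proj(w,X);print("glide exp",uv)
    if 20<uv[0]<620 and 20<uv[1]<460:
        q,st=dark(w,uv,20);print(q,st,onz(w,q,79)-X)
E
```

```text
[573.365  90.504 192.619] yaw 0.3377 F [-0.005  0.778 -0.369] M [-0.049 -0.018 -0.01 ] tau6 -1.1460521065487228e-06 j6 1.188879645086342 0.22811592021076754 43.2
cam_slot [319.  219.1] 0.73 [575.53  88.82  25.  ]
bolt_root [347.  219.5] 0.83 [581.09  61.25  11.  ]
end_panel [343.3 222.6] 0.89 [574.51  61.82   0.  ]
bore [341.8 218. ] 0.59 [580.82  66.66  11.  ]
screwdriver [320.4 249.2] 0.82 [578.54  89.4  121.33]
handle [321.3 329.8] 0.89 [576.48  89.18 216.33]
tip px kin [317.6  252.61]
glide exp [381.37 167.15]
[381.06 166.07] [ 11  10  19  20 300] [0.66 0.52 0.  ]
glide exp [353.4  312.83]
[355.91 314.06] [  6   0  35  41 988] [-0.4  -2.47  0.  ]
```

Call:
send_rows(targets=[[1, 0, 0, 0, 0, 0, -0.174], [1, 0, 0, 0, 0, 0, -0.174], [1, 0, 0, 0, 0, 0, -0.174], [1, 0, 0, 0, 0, 0, -0.174], [1, 0, 0, 0, 0, 0, -0.174], [1, 0, 0, 0, 0, 0, -0.174], [1, 0, 0, 0, 0, 0, -0.174], [1, 0, 0, 0, 0, 0, -0.174], [1, 0, 0, 0, 0, 0, 0], [1, 0, 0, 0, 0, 0, 0]])

```text
time_s: 44.8
eef_pos: [572.3, 91.3, 189.6]
ee_rot: [-0.0, 0.649, 0.761, -0.0]
force: [-0.3, -0.8, -0.6]
grip_width: 0.228
grip_force: 59.7
```

```bash
python3 - <<'E'
from h import *
np.set_printoptions(precision=3,suppress=True)
go([491.9,-251,185],1.73)
E
```

```text
tcp [572.3  91.3 189.6] yaw 1.7283 d [-325.4 -133.1    4.6] rot [-0.001 -0.    -0.002] t 44.8
```

Call:
send_rows(targets=[[1, -0.035, -0.0143, 0, 0, 0, 0], [1, -0.045, -0.0184, 0, 0, 0, 0], [1, -0.045, -0.0184, 0, 0, 0, 0], [1, -0.045, -0.0184, 0, 0, 0, 0], [1, -0.045, -0.0184, 0, 0, 0, 0], [1, -0.045, -0.0184, 0, 0, 0, 0], [1, -0.035, -0.0143, 0, 0, 0, 0], [1, -0.025, -0.0104, 0.005, 0, 0, 0], [1, -0.0054, -0.0021, 0.005, 0, 0, 0], [1, 0, 0, 0, 0, 0, 0]])

```text
time_s: 46.05
eef_pos: [493.1, -250.7, 179.5]
ee_rot: [-0.001, 0.648, 0.761, 0.0]
force: [0.8, 0.6, -1.2]
grip_width: 0.226
grip_force: 59.8
```

```bash
python3 - <<'E'
from h import *
np.set_printoptions(precision=3,suppress=True)
go([491.9,-251,165],1.73)
w=ctrl.capture("wrist");s,p,R=T()
for q,z in dict(stand_hole=66,screwdriver=p[2]-75.5,handle=p[2]+19.5).items():
    r=ctrl.landmark_of(q,w)
    for x in r[:1]:print(q,np.array(x["point"]),round(x["score"],2),onz(w,x["point"],z))
print("tip px kin",proj(w,p+R@[0,0,75.5]),"hole kin",proj(w,[491.9,-251,66]))
E
```

```text
tcp [ 493.1 -250.7  179.5] yaw 1.7305 d [-0.1 -1.2 14.5] rot [-0.001 -0.001  0.001] t 46.05
stand_hole [315.9 235.2] 0.64 [ 491.196 -250.734   66.   ]
screwdriver [320.4 250.5] 0.93 [ 494.452 -249.589  104.359]
handle [317.3 330.2] 0.72 [ 493.056 -251.977  199.359]
tip px kin [318.545 251.287] hole kin [316.72  235.651]
```

Call:
send_rows(targets=[[1, 0, 0, 0, 0, 0, 0], [1, 0, 0, 0.012, 0, 0, 0], [1, 0, 0, 0.012, 0, 0, 0], [1, 0, 0, 0.01, 0, 0, 0], [1, 0, 0, 0, 0, 0, 0], [1, 0, 0, 0.003, 0, 0, 0], [1, 0, 0, 0.003, 0, 0, 0], [1, 0, 0, 0.003, 0, 0, 0], [1, 0, 0, 0.003, 0, 0, 0], [1, 0, 0, 0, 0, 0, 0]])

```text
time_s: 47.5
eef_pos: [493.1, -251.1, 133.8]
ee_rot: [-0.0, 0.648, 0.762, 0.0]
force: [-0.1, -0.8, -0.9]
grip_width: 0.225
grip_force: 59.8
```

```bash
python3 st.py
```

```text
[ 493.078 -251.11   133.755] yaw 1.7318 F [-0.094 -0.816 -0.852] M [0.035 0.006 0.03 ] tau6 9.055162763615954e-05 j6 -0.8437944343838509 0.22535561006429308 47.5
```

Call:
send_rows(targets=[[1, 0, -0.0012, 0.002, 0, 0, 0], [1, 0, 0, 0.008, 0, 0, 0], [1, 0, 0, 0.01, 0, 0, 0], [1, 0, 0, 0.01, 0, 0, 0], [1, 0, 0, 0.01, 0, 0, 0], [1, 0, 0, 0.006, 0, 0, 0], [1, 0, 0, 0.003, 0, 0, 0], [1, 0, 0, 0.0015, 0, 0, 0], [1, 0, 0, 0, 0, 0, 0], [1, 0, 0, 0, 0, 0, 0]])

```text
time_s: 48.75
eef_pos: [492.1, -251.4, 83.7]
ee_rot: [0.0, 0.648, 0.762, 0.0]
force: [-0.2, -0.6, -1.5]
grip_width: 0.23
grip_force: 59.8
```

```bash
python3 st.py
```

```text
[ 492.055 -251.448   83.708] yaw 1.7318 F [-0.186 -0.568 -1.455] M [-0.014 -0.002  0.029] tau6 2.0583731838996755e-05 j6 -0.8454859054975941 0.23028274487385217 48.75
```

Call:
send_rows(targets=[[1, 0, 0, 0.001, 0, 0, 0], [1, 0, 0, 0.0006, 0, 0, 0], [1, 0, 0, 0, 0, 0, 0], [0.4, 0, 0, 0, 0, 0, 0], [-1, 0, 0, 0, 0, 0, 0], [-1, 0, 0, 0, 0, 0, 0], [-1, 0, 0, 0, 0, 0, 0], [-1, 0, 0, 0, 0, 0, 0], [-1, 0, 0, 0, 0, 0, 0], [-1, 0, 0, 0, 0, 0, 0]])

```text
time_s: 50.0
eef_pos: [492.0, -251.4, 81.9]
ee_rot: [-0.0, 0.648, 0.762, 0.0]
force: [-0.1, -0.1, 0.1]
grip_width: 1.003
grip_force: 0.0
```

Call:
send_rows(targets=[[-1, 0, 0, -0.02, 0, 0, 0], [-1, 0, 0, -0.03, 0, 0, 0], [-1, 0, 0, -0.03, 0, 0, 0], [-1, 0, 0, -0.04, 0, 0, 0], [-1, 0, 0, -0.04, 0, 0, 0], [-1, 0.015, 0, -0.01, 0, 0, 0], [-1, 0, 0, 0, 0, 0, 0], [-1, 0, 0, 0, 0, 0, 0], [-1, 0, 0, 0, 0, 0, 0], [-1, 0, 0, 0, 0, 0, 0]])

```text
time_s: 51.25
eef_pos: [489.5, -236.7, 251.3]
ee_rot: [-0.001, 0.648, 0.762, -0.0]
force: [-0.5, 0.1, 0.5]
grip_width: 0.998
grip_force: 0.0
```

```bash
python3 st.py; python3 - <<'E'
from h import *
np.set_printoptions(precision=2,suppress=True,linewidth=200)
for n in("wrist","side","scene"):
    w=ctrl.capture(n)
    for q,z in dict(screwdriver=6,handle=101,stand_hole=66,end_panel=0,bolt_root=11,cam_slot=25,pot=0,beaker_small=0,beaker_large=0).items():
        r=ctrl.landmark_of(q,w)
        for x in r[:1]:print(n,q,np.array(x["point"]),round(x["score"],2),onz(w,x["point"],z))
E
```

```text
[ 489.468 -236.681  251.292] yaw 1.7316 F [-0.513  0.12   0.523] M [ 0.005  0.021 -0.011] tau6 -0.0009999776375479996 j6 -0.8267644112393397 0.9982721578930773 51.25
wrist screwdriver [319.8 212.1] 0.59 [ 492.9  -247.48    6.  ]
wrist handle [317.5 241.7] 0.72 [ 491.49 -253.68  101.  ]
wrist stand_hole [318.8 227. ] 0.62 [ 491.99 -249.26   66.  ]
wrist pot [533.2  50.7] 0.58 [684.21 -44.06   0.  ]
wrist beaker_small [497.7 140.9] 0.77 [ 676.79 -136.25    0.  ]
side handle [333.4 323.5] 0.96 [ 490.35 -252.92  101.  ]
side stand_hole [331.3 342.4] 0.63 [ 486.78 -251.8    66.  ]
side end_panel [341.5 269. ] 0.9 [582.29  69.6    0.  ]
side bolt_root [343.2 268. ] 0.93 [582.38  54.36  11.  ]
side pot [405.5 290.4] 0.71 [686.81 -46.99   0.  ]
side beaker_small [417.1 316.4] 0.65 [ 675.52 -136.01    0.  ]
scene stand_hole [332.2 233.9] 0.31 [604.45  26.06  66.  ]
scene end_panel [329.6 265.3] 0.64 [571.31  60.65   0.  ]
scene bolt_root [325.4 258.9] 0.59 [588.54  60.89  11.  ]
scene cam_slot [321.2 258.6] 0.54 [578.6   82.14  25.  ]
scene pot [334.2 234.3] 0.76 [690.93 -50.85   0.  ]
scene beaker_small [359.8 226.4] 0.76 [ 681.52 -139.54    0.  ]
scene beaker_large [199.  331.8] 0.56 [537.94 441.97   0.  ]
```

```bash
python3 -c "
from rig import ctrl
print(ctrl.finish_job())"
```

```text
the job is handed in; nothing more can be done
None
```

The end panel is on with the bolt and both dowels in, the cam is tightened to about 0.25 N m, the screwdriver is back in its hole, and the job is handed in at about 51 s. I judged the panel flush from force and position readings, not a look at the seam, and the arm touched none of the glassware.

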